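# Check weight off the locking hook and onto the tester

### The arm

A 7-joint arm with a two-finger parallel gripper is mounted at the origin on the work surface. World frame = base frame: x ahead of the robot, y to its left, z up, the work surface at z = 0. Lengths are in m, angles in rad, forces in N, time in s.
With the tool pointing down it reaches from about 0.4 to 0.875 m from the base axis. Payload 19.3 kg.
Tool frame: the origin (TCP) lies on the centre line of the jaws, within the pads' length; the fingertips stand 8 mm ahead of it and the grasp point (between the pads) lies 11 mm behind it; z points along the fingers, y is the line along which they close (so a half turn about z gives the same grasp; the last joint's range is limited). The gripper opens to 85 mm and grips with 20 to 120 N. Pads are 22 mm wide; open, the fingers measure 114 mm over their backs; the gripper's body (76 mm by 85 mm) begins 54 mm behind the grasp point. The pads swing forward as they close: fully open they stand 13 mm farther back than shut.
Start: joints at [-1.182, 0.521, -0.036, 1.599, 0.021, 1.021, -0.113], TCP at [0.277, 0.56, 0.239] pointing down, gripper open.
Joint ranges: [-2.91, 2.91], [-0.3, 2.13], [-1.5, 1.42], [0.17, 2.43], [-1.26, 4.41], [0.16, 1.93], [-2.52, 2.52]. Speed limits (rad/s): [1.89, 1.89, 2.39, 2.39, 3.01, 3.01, 3.01].

### API

Orientations are given as [roll, pitch, yaw] about the fixed x, y, z axes, in that order (R = Rz(yaw) Ry(pitch) Rx(roll)).
In Python, from workcell import status, grab_frame, camera_params, bot, search_frame, silhouettes gives the robot as it stands.
- The arm moves only by the shell command python3 -m creep 'ROWS' [FORCE]. ROWS is JSON, a list of rows, each a list of 5 numbers: the shift along the tool's x, y, z in units of 60 mm (1.0 is 60 mm), then the turn about the tool's z in units of 8 degrees (1.0 is 8 degrees), then the opening, from 0 (shut) to 1 (fully open). In form: [[x, y, z, twist, hand], ...]. A call has 1 to 5 rows; each row is the pose to reach, as a shift and turn from the pose commanded when the call began, along the tool's axes at that moment; what a row does not reach only later rows make up. A row lasts 1/8 s, in which the tool goes at most 62.5 mm and 10.7 degrees, less where a joint would pass 70% of its speed; a pose out of reach is approached as far as the arm can. A call with a gripper value outside its range is refused whole. The fingers move at their own pace and stop on an object; FORCE is the grip in N (left out, the last holds). Time passes only in rows, so rows that repeat a pose let the fingers close. It gives the time, the measured TCP pose, the force, the opening and the grip force at its end, in the units of the state.
- status.observe(): the state, without advancing time (a new reading comes with each control period).
- grab_frame(name): name is "scene" or "side" or "wrist"; returns the picture (480x640x3 uint8, blue, green, red); there is no depth.
- camera_params(name): a dict with "K" (3x3 intrinsics, pixels), "rvec" (rotation vector, rad) and "tvec" (3), from world to camera coordinates, as OpenCV has them; the wrist camera has in their place "tool_from_camera" (4x4, takes a point from camera to tool coordinates, whose origin is the TCP and whose axes are the flange's). Camera axes: x right, y down, z forward; pixel columns grow to the right and rows downward; lengths in m; the calibration is good to about 2 mm. A picture is of the moment at which its call begins: read the wrist's pose just before it. camera_params takes no time and is no camera call.
- bot.job_done(): hands the job in; it is judged then, once.
Trained networks look in the newest picture that a camera, given by its name, has taken for a name from the list of things; names that differ only in an ending like _2 or _b are one class to them, and where a whole thing is asked for, a point or a joint stands for the part that bears it (a point fixed in the world has none). Each returns a list of dicts, best first, with "p" (0 to 1); they miss things now and then, are a little off and sometimes report something else, mostly with a low value. They report only what shows in the picture. A call takes as long as a camera call. They do not tell look-alikes from the thing itself.
- search_frame(camera, name): "extent" ([left, top, right, bottom] as shares, 0 to 1, of the picture: columns of its width, rows of its height, round what is visible of it).
- silhouettes(camera, name): "mask" (480x640 bool, what is visible of it) and "extent" ([left, top, right, bottom] as shares, 0 to 1, of the picture: columns of its width, rows of its height, round what is visible of it).
The state is a dict: "clock": time; "qpos": joint angles; "qd": joint speeds; "joint_efforts": joint torques, N m; "position": TCP position; "tool_rot": TCP orientation; "force": force on the tool from outside, world axes, zero at the start; "moment": the same for the moment, N m; "grip_width": finger opening in m; "finger_force": force on a finger pad.
Only numpy, scipy, OpenCV 4.12 (cv2) and the standard library are available. Lean on these libraries where they do the work, as an engineer would, in place of code of your own. Each camera call takes 0.05 s, during which the arm holds its last target. There are 200 camera calls.

### The job

Get the bench tester ready for its weight check: lean its stiff display lid back to about 110 degrees from closed, and leave it there. Press the hook's sprung keeper down until it snaps open, only then take the hanging check weight off the forked hook, and set it down gently, upright, inside the rim of the tester's pan. Leave the bottle, the jar and the specimen tray where they are.

Things in the scene. Friction and masses are not known exactly. Their poses are not given: they have to be found in the camera images.
- stand: Fixed hook stand, steel. Origin on the bench under the hook's seat, z up. The hook is a level two-pronged fork, 42 mm wide, prongs 12 mm thick, slot y -9 to +9 mm, tips at x = -26, open mouth towards its own -x. Column as high as the fork (150 mm) at x = 55 to 85. Thin post of the keeper's spring, 12 mm square, at x = -38, y = 42. Foot 12 mm thick, x -50 to 100, y -55 to 55.
- hook_seat (a point): Seat in the fork's slot, level with the prongs' upper faces (150 mm above the bench), on the axis of the hanging weight. Lips 8 mm high, 20 mm before and behind it, hold the weight's collar: raise it by 12 to 35 mm (then its body meets the prongs) and draw it along the stand's -x; after 65 mm it is clear and can go straight up.
- keeper (a joint): Sprung steel flap, 60 mm (stand x -30 to -90) by 69 mm, 5 mm thick, level with the prongs: closed, it blocks the stem's way out. Hinged along x at stand y = +42, free edge at y = -29. Radians: 0 closed; grows as the free edge goes down; 1.75 fully open, hanging clear. Over-centre spring: shuts again below about 0.75, snaps open and stays beyond 0.85. About 3 N at its middle starts it.
- keeper_pad (a point): Where to press the keeper: on its upper face, 42 mm from the hinge line; when closed at stand x = -75, y = 0, z = 150 mm. Moves with the keeper. Closed fingers pushed straight down here by 35 to 55 mm carry it past its snap point.
- weight_center (a point): Check weight, plain steel, about 0.6 kg, round about its z axis, 148 mm tall; point on the axis, half-way up. From its underside: body 50 mm diameter, 45 mm high; stem 10 mm diameter, 50 mm high; collar 36 mm diameter, 8 mm high, resting on the prongs; grip post 22 mm diameter, 45 mm high, to be taken from above (its middle lies 52 mm above this point).
- tester: Fixed white bench tester, housing 170 (x) x 180 (y) mm, its flat deck 50 mm above the bench. Origin on the bench below the housing's centre; its front looks along its own -x, the lid's hinge is at the rear (+x).
- pan (a point): Centre of the pan's flat steel floor, on the tester's deck 54 mm above the bench (25 mm towards the front from the housing's centre). The pan's rim is 76 mm inside diameter and stands 6 mm above the floor. Covered by the lid when that is closed.
- lid (a joint): Stiff-hinged display lid of the tester, a plate 115 x 176 x 10 mm with the screen on its inside. Radians: 0 closed (level), grows as it opens upward and back; 1.57 upright, 1.92 is 110 degrees, 2.7 end stop. It stays where it is left; about 3 to 6 N at the handle moves it.
- lid_hinge (a point): Middle of the lid's hinge axis, which runs along the tester's y, 77 mm above the bench at the tester's rear.
- lid_handle (a point): Middle of the lid's round handle bar, 12 mm diameter, 90 mm long along the tester's y, 160 mm from the hinge axis and 6 mm outside the lid's mid-plane, 39 mm clear of its free edge; closed, 83 mm above the bench. Moves with the lid. Pinched from above across the bar, it turns between the fingers as the lid swings.
- bottle_center (a point): Bystander: amber bottle, 60 mm diameter, 165 mm tall, standing; point half-way up. Not to be moved.
- jar_center (a point): Bystander: white jar beside the hook stand, 54 mm diameter, 100 mm tall; point half-way up. Not to be moved.
- tray_center (a point): Bystander: grey specimen tray 60 (x) x 90 (y) x 30 mm, between the stand and the tester, near the robot; point half-way up. Not to be moved.
Not all that is in view belongs to the job. What is shaped like the part that bears weight_center but pink is not meant. Of the things shaped like the stand, the steel one is meant.

How it is judged:
On the way, in this order (a step that is already met when the one before it is completed fails the run):
1. the keeper has been snapped fully open with the weight still on the hook (value of joint keeper above 1.5 rad and horizontal distance between weight_center and hook_seat below 0.02 m), for 0.2 s.
2. the weight has been drawn out of the hook (horizontal distance between weight_center and hook_seat above 0.06 m), for 0.1 s.
At the end, for the whole second after the job is handed in: The lid stands at 100 to 120 degrees from closed; the check weight stands upright (within 4.5 degrees) and at rest on the floor of the pan, inside its rim (axis within 15 mm of the pan's centre), released (value of joint lid between 1.745 and 2.094 rad and horizontal distance between weight_center and pan below 0.015 m and z of weight_center in the frame of pan between 0.069 and 0.079 m and angle between weight_center's own z axis and vertical below 0.08 rad and linear speed of weight below 0.02 m/s); the robot touches nothing.
It fails at once if the weight is dropped or banged on the tester (over 50 N) (contact force between weight and tester above 50 N).
It fails at once if the weight is let go over the pan, more than 8 mm above its floor (horizontal distance between weight_center and pan below 0.05 m and z of weight_center in the frame of pan above 0.082 m and contact force between the fingers and weight below 0.2 N).
It fails at once if the bottle is moved by more than 20 mm (distance of bottle_center from where it was at the start of the episode above 0.02 m).
It fails at once if the jar is moved by more than 20 mm (distance of jar_center from where it was at the start of the episode above 0.02 m).
It fails at once if the tray is moved by more than 20 mm (distance of tray_center from where it was at the start of the episode above 0.02 m).
It also fails if it takes over 72 s, if anything falls off the work surface, if the arm or the gripper's body presses on something with over 40 N, if the wrist force passes 120 N, or if a joint passes its speed limit or range.

## Working session

There is one attempt and no reset: what is moved stays moved. The work goes in short steps, Python scripts to look and compute and a shell command to move; the robot and the scene stay as the last step left them, time stands still between calls to the robot, and variables do not carry over. Pictures are saved under pics/ and viewed, at most 12 in all, crops included, and the job is handed in when it is done.

```bash
mkdir -p pics; ls
python3 - <<'E'
from workcell import *
import cv2,numpy as np
s=status.observe();print({k:np.round(v,3).tolist() for k,v in s.items()})
a=grab_frame("scene");b=grab_frame("side")
cv2.imwrite("pics/a.png",a);cv2.imwrite("pics/b.png",b)
for c in("scene","side"):
  p=camera_params(c);R=cv2.Rodrigues(np.array(p["rvec"]))[0];print(c,np.round(p["K"],1).tolist(),"pos",-R.T@np.ravel(p["tvec"]),"fwd",R[2])
  for n in ["stand","keeper","weight_center","tester","lid","lid_handle","pan","hook_seat","keeper_pad","bottle_center","jar_center","tray_center"]:
    try:
      for d in search_frame(c,n)[:3]:
        e=np.array(d["extent"])*[640,480,640,480];print(c,n,round(d["p"],2),e.round().tolist())
    except Exception as x: print(n,x)
print(camera_params("wrist"))
E
```

```text
pics
{'clock': 0.0, 'qpos': [-1.182, 0.522, -0.036, 1.6, 0.021, 1.021, -0.113], 'qd': [-0.0, 0.0, -0.0, -0.001, -0.0, 0.001, -0.001], 'joint_efforts': [0.0, -92.709, 1.98, -36.996, 0.018, 0.008, -0.0], 'position': [0.277, 0.56, 0.239], 'tool_rot': [-3.14, 0.0, 2.683], 'force': [0.053, 0.598, -0.555], 'moment': [0.038, 0.016, -0.093], 'finger_force': 0.0, 'grip_width': 0.085}
scene [[540.3, 0.0, 311.0], [0.0, 540.3, 228.3], [0.0, 0.0, 1.0]] pos [1.12073012 0.3437919  1.16964198] fwd [-0.43584838 -0.37436541 -0.81846609]
scene stand 0.86 [208.0, 95.0, 279.0, 182.0]
scene stand 0.82 [249.0, 172.0, 327.0, 257.0]
scene keeper 0.94 [291.0, 172.0, 327.0, 199.0]
scene keeper 0.88 [246.0, 96.0, 274.0, 114.0]
scene weight_center 0.75 [289.0, 142.0, 305.0, 181.0]
scene weight_center 0.74 [273.0, 176.0, 293.0, 224.0]
scene tester 0.59 [393.0, 280.0, 500.0, 392.0]
scene lid 0.8 [400.0, 278.0, 501.0, 376.0]
scene lid_handle 0.78 [403.0, 281.0, 500.0, 376.0]
scene pan 0.72 [393.0, 279.0, 501.0, 395.0]
scene pan 0.6 [245.0, 173.0, 265.0, 201.0]
scene hook_seat 0.7 [209.0, 96.0, 283.0, 178.0]
scene h
[... 1394 characters left out ...]
.0, 247.0, 304.0, 277.0]
side bottle_center 0.57 [356.0, 178.0, 385.0, 245.0]
side jar_center 0.94 [301.0, 316.0, 330.0, 370.0]
side tray_center 0.8 [209.0, 222.0, 249.0, 256.0]
{'K': array([[391.15766652,   0.        , 314.07026442],
       [  0.        , 391.15766652, 238.2223358 ],
       [  0.        ,   0.        ,   1.        ]]), 'tool_from_camera': array([[-1.47349226e-04, -9.57925283e-01, -2.87017647e-01,
         7.18216079e-02],
       [ 9.99999986e-01, -1.63562510e-04,  3.25117293e-05,
         5.44769334e-04],
       [-7.80891342e-05, -2.87017638e-01,  9.57925294e-01,
        -1.35414897e-01],
       [ 0.00000000e+00,  0.00000000e+00,  0.00000000e+00,
         1.00000000e+00]])}
```

View pics/a.png

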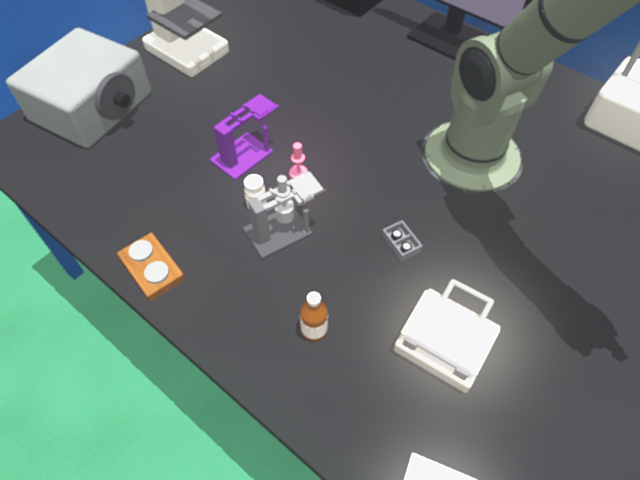

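View pics/b.png

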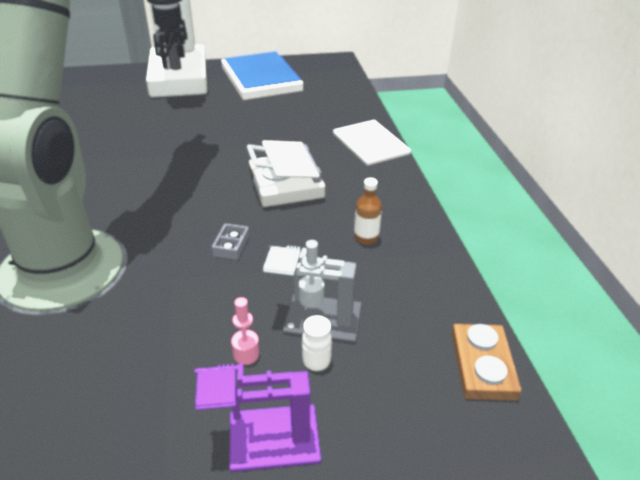

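Scene: the steel stand (px 285,210) with the grey weight on it (283,200) is the one meant. The purple stand (245,135) and the pink standing weight (297,160) are decoys. The side view agrees: steel stand at (325,295), purple at (265,420), pink weight at (243,330). The jar is beside the steel stand, and the tester is at (447,335) with its handle towards the robot. I'll confirm in enlarged crops.

Run:
```python
import cv2,numpy as np
a=cv2.imread("pics/a.png");b=cv2.imread("pics/b.png")
def crop(im,x,y,w,h,z):
  c=cv2.resize(im[y:y+h,x:x+w],None,fx=z,fy=z,interpolation=cv2.INTER_CUBIC)
  for i in range(0,w,10):
    cv2.line(c,(i*z,0),(i*z,6 if i%50 else 14),(0,255,255),1)
    if i%20==0: cv2.putText(c,str(x+i),(i*z,22),0,.35,(0,255,255),1)
  for j in range(0,h,10):
    cv2.line(c,(0,j*z),(6,j*z),(0,255,255),1)
    if j%20==0: cv2.putText(c,str(y+j),(8,j*z+4),0,.35,(0,255,255),1)
  return c
cv2.imwrite("pics/c.png",np.hstack([crop(a,240,160,100,120,4),crop(b,260,230,100,120,4)]))
cv2.imwrite("pics/d.png",np.hstack([crop(a,385,270,130,135,3),crop(b,235,130,130,135,3)]))
```

```text
(no output)
```

View pics/c.png

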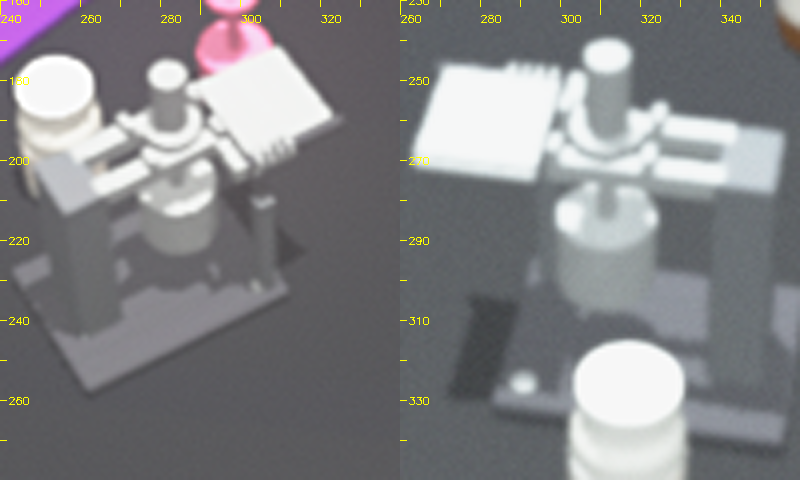

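View pics/d.png

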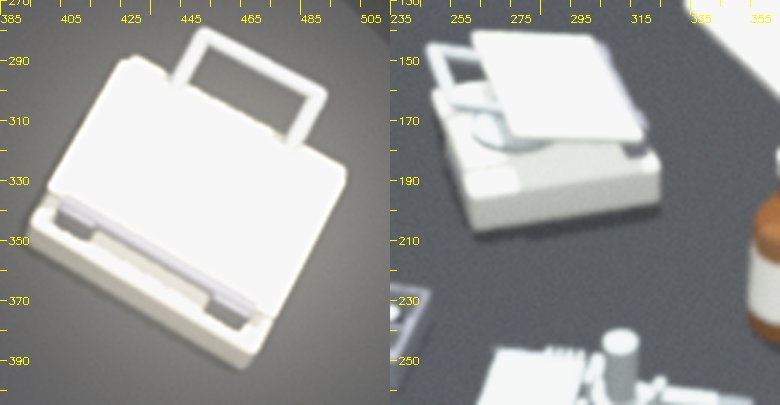

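Crops confirm the steel stand with its keeper closed (scene keeper corners about (287,182), (310,172), (323,189), (304,200)) and the steel weight hanging on it (post top at (282,178)). The tester's lid is slightly open, with the handle bar running (453,280)–(493,301) in the scene view. I'll fit poses from these pixels.

```bash
cat > h.py <<'E'
import numpy as np,cv2
from scipy.optimize import least_squares
from workcell import *
C={c:camera_params(c) for c in("scene","side")}
def proj(c,P): return cv2.projectPoints(np.array(P,float).reshape(-1,1,3),np.array(C[c]["rvec"]),np.array(C[c]["tvec"]),np.array(C[c]["K"]),None)[0].reshape(-1,2)
def Z(P,x,y,a):
  P=np.atleast_2d(P);c,s=np.cos(a),np.sin(a);return np.c_[x+c*P[:,0]-s*P[:,1],y+s*P[:,0]+c*P[:,1],P[:,2]]
E
cat > fit.py <<'E'
from h import *
S=[("scene",(0,0,.203),(282,178)),("side",(0,0,.203),(311.9,243.2)),
("scene",(-.03,.04,.15),(304.5,200)),("scene",(-.09,.04,.15),(323.2,189.5)),("scene",(-.09,-.029,.15),(310,171.7)),("scene",(-.03,-.029,.15),(287.5,182)),
("side",(-.03,.04,.15),(299.3,249.2)),("side",(-.09,.04,.15),(270,246.2)),("side",(-.09,-.029,.15),(263.7,269.5)),("side",(-.03,-.029,.15),(293.5,272)),
("scene",(.1,.055,0),(262.5,257.5)),("scene",(-.05,.055,.012),(311.7,232.5)),("scene",(.1,-.055,.012),(243,228.7)),("side",(.1,-.055,0),(355.7,340.5)),("side",(-.05,-.055,0),(283.7,331))]
def run(S,f,x0):
  g=lambda p:np.concatenate([proj(c,f(P,p))[0]-u for c,P,u in S])
  r=least_squares(g,x0,loss="soft_l1",f_scale=1.5);print(r.x.round(4),"se",np.sqrt(np.diag(np.linalg.inv(r.jac.T@r.jac))).round(4));print(g(r.x).reshape(-1,2).round(1).tolist());return r.x
run(S,lambda P,p:Z(P,*p),[.5,-.1,0.])
T=[("scene",(.085,.09,0),(465,392.3)),("scene",(.085,.09,.05),(466,387)),("scene",(.085,-.09,0),(395,346)),("scene",(.085,-.09,.05),(395.7,340.7)),
("side",(.085,-.09,0),(325,197.7)),("side",(-.085,-.09,0),(264.3,206.7)),("side",(.085,-.09,.05),(325,185)),("side",(-.085,-.09,.05),(261,193.3)),("side",(-.085,.09,.05),(249.3,162.3))]
L=[("scene",(.16,-.045,.006,9),(453.3,280.5)),("scene",(.16,.045,.006,9),(493.0,301)),("side",(.16,.045,.006,9),(248.3,146.2)),("side",(.16,-.045,.006,9),(255,164)),
("side",(.115,.088,.005,9),(262.7,140.7)),("side",(.115,-.088,.0,9),(276.7,175.5)),("side",(0,-.088,0,9),(320,176.7)),("side",(0,.088,.005,9),(303.3,142.3)),
("scene",(.115,-.088,.005,9),(428.3,289.3)),("scene",(.115,.088,.005,9),(500,327.3)),("scene",(0,.088,.005,9),(475,376)),("scene",(0,-.088,.005,9),(401,331.7))]
def ft(P,p):
  if len(P)==4:
    r,y,o,_=P;t=p[3];P=(p[4]-r*np.cos(t)+o*-np.sin(-t),y,.077+r*np.sin(t)+o*np.cos(t))
  return Z(P,*p[:3])
x=run(T+L,ft,[.5,.2,0.,.3,.08])
print("handle",ft((.16,0,.006,9),x),"hinge",ft((0,0,0,9),x),"pan",Z((-.025,0,.054),*x[:3]))
def tri(n,z,us,us2):
  f=lambda P,p:np.array([[p[0],p[1],z]]);print(n);run([("scene",0,us),("side",0,us2)],f,[.5,0])
tri("bottle",.0825,(314.5,316),(370.5,211)) ;tri("jar",.05,(255,188),(316,343));tri("tray",.015,(401.5,243),(229,239))
E
python3 fit.py
```

```text
[ 0.5435 -0.2399 -0.3144] se [0.0007 0.001  0.0108]
[[-0.3, 1.7], [-0.6, -1.0], [-2.4, -0.3], [-0.0, -0.2], [-1.8, -0.6], [-0.0, -1.0], [0.2, -0.6], [0.1, -0.6], [-1.1, -1.2], [-0.1, -0.4], [0.3, 4.3], [1.2, 0.6], [-1.0, 0.4], [0.0, 1.6], [-1.1, 2.4]]
[0.5503 0.2509 0.1038 0.2092 0.0692] se [0.0015 0.0009 0.0079 0.011  0.0018]
[[-0.7, 3.1], [3.7, 0.8], [-3.6, 5.6], [-1.7, 2.1], [-1.5, 3.2], [-3.3, 3.7], [-1.1, 0.3], [-1.0, 1.4], [-1.9, -3.3], [-0.6, 0.8], [-2.3, 0.5], [0.2, -0.0], [-0.1, -0.5], [-1.0, -0.9], [-1.5, -0.3], [-2.0, 0.3], [-1.8, 0.0], [-2.8, -0.8], [0.1, 1.9], [0.4, 0.2], [-1.1, 0.3]]
handle [[0.46471967 0.24193516 0.11610445]] hinge [[0.61914711 0.25802885 0.077     ]] pan [[0.52543038 0.24826214 0.054     ]]
bottle
[0.7215 0.002 ] se [0.0027 0.0028]
[[-1.8, 0.4], [-1.9, -0.8]]
jar
[ 0.5327 -0.3565] se [0.0021 0.0024]
[[-0.3, 5.2], [-0.8, 0.7]]
tray
[0.3898 0.0249] se [0.0026 0.0028]
[[1.3, -0.7], [1.2, 0.7]]
```

```bash
cat >> h.py <<'E'
def go(x,y,z,yaw=None,ref=None):
  "row values to reach world TCP pose, from measured pose (or ref=(x,y,z,yaw))"
  s=status.observe();p=np.array(s["position"]);w=s["tool_rot"][2]
  if ref is not None: p=np.array(ref[:3]);w=ref[3]
  d=np.array([x,y,z])-p;c,q=np.cos(w),np.sin(w)
  t=0 if yaw is None else -np.degrees((yaw-w+np.pi)%(2*np.pi)-np.pi)
  print("row",np.round([(c*d[0]+q*d[1])/.06,(q*d[0]-c*d[1])/.06,-d[2]/.06,t/8],2))
def wpose():
  s=status.observe();from scipy.spatial.transform import Rotation as Ro
  M=np.eye(4);M[:3,:3]=Ro.from_euler("xyz",s["tool_rot"]).as_matrix();M[:3,3]=s["position"]
  return M@np.array(camera_params("wrist")["tool_from_camera"])
def wproj(M,P):
  Q=(np.linalg.inv(M)@np.c_[np.atleast_2d(P),np.ones(len(np.atleast_2d(P)))].T)[:3];K=camera_params("wrist")["K"];q=K@Q;return (q[:2]/q[2]).T
def ray(M,u,z):
  "world point of wrist pixel u on plane z"
  d=M[:3,:3]@np.linalg.inv(camera_params("wrist")["K"])@np.array([u[0],u[1],1.]);return M[:3,3]+d*(z-M[2,3])/d[2]
E
python3 -c "
from h import *
go(.4647,.242,.25,1.675)"
```

```text
row [-5.16 -3.37 -0.18  7.22]
```

```bash
python3 -m creep '[[-5.16,-3.37,-0.2,7.2,1],[-5.16,-3.37,-0.2,7.2,1],[-5.16,-3.37,-0.2,7.2,1],[-5.16,-3.37,-0.2,7.2,1],[-5.16,-3.37,-0.2,7.2,1]]'; python3 -m creep '[[0,0,0,0,1],[0,0,0,0,1],[0,0,0,0,1],[0,0,0,0,1]]'
```

```text
clock: 1.92
position: [0.4364, 0.2897, 0.2498]
tool_rot: [3.141, -0.0, 1.739]
force: [1.7, 0.6, 0.1]
grip_width: 0.0856
finger_force: 0.0
clock: 2.42
position: [0.4352, 0.2922, 0.2493]
tool_rot: [-3.141, -0.0, 1.747]
force: [0.5, -0.1, 0.1]
grip_width: 0.0854
finger_force: 0.0
```

```bash
python3 -c "
from h import *
go(.4647,.242,.25,1.675)"
```

```text
row [-0.91  0.34 -0.01  0.52]
```

```bash
python3 -m creep '[[-0.91,0.34,0,0.5,1],[-0.91,0.34,0,0.5,1],[-0.91,0.34,0,0.5,1]]'
python3 - <<'E'
from h import *
M=wpose();w=grab_frame("wrist")
x=[0.5503,0.2509,0.1038,0.2092,0.0692]
import numpy as np
def ft(r,y,o):
  t=x[3];return Z((x[4]-r*np.cos(t)+o*np.sin(t),y,.077+r*np.sin(t)+o*np.cos(t)),*x[:3])
for P in [(.16,-.045,.006),(.16,.045,.006),(.115,.088,.005),(.115,-.088,.005)]:
  u=wproj(M,ft(*P))[0];print(u.round(1));cv2.circle(w,tuple(int(v) for v in u),3,(0,0,255),-1)
cv2.imwrite("pics/e.png",w);np.save("Me.npy",M)
print(search_frame("wrist","lid_handle")[:2])
E
```

```text
clock: 2.8
position: [0.465, 0.2417, 0.2494]
tool_rot: [-3.141, -0.0, 1.676]
force: [-1.9, 0.1, 0.4]
grip_width: 0.0853
finger_force: 0.0
[311.9 286. ]
[311.9 163.5]
[377.1  97.2]
[366.7 330.4]
[{'extent': [0.4794, 0.2127, 0.8308, 0.685], 'p': 0.74}]
```

View pics/e.png

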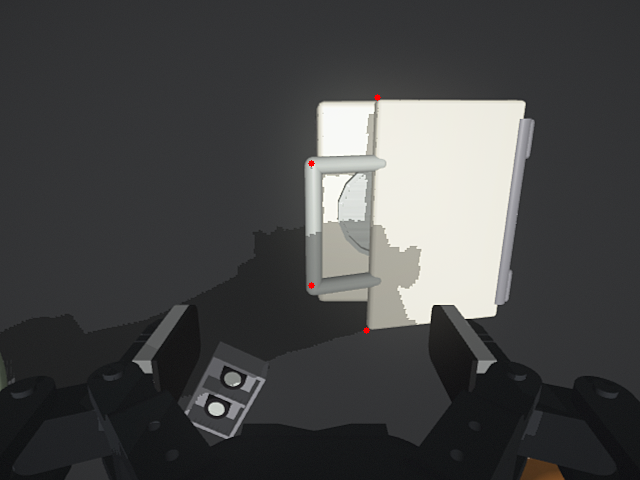

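The bar shows at (313,163)–(314,286), within about 1 px of the tool's centre plane. The lid edge is at column 372. I'll go down with the hand partly closed so the inner finger fits between bar and lid.

```bash
python3 -m creep '[[0,0,0.8,0,0.4],[0,0,1.6,0,0.4],[0,0,1.6,0,0.4],[0,0,1.6,0,0.4],[0,0,1.6,0,0.4]]' 30 && python3 -m creep '[[0,0,0.4,0,0.4],[0,0,0.8,0,0.4],[0,0,0.8,0,0.4],[0,0,0.8,0,0],[0,0,0.8,0,0]]' && python3 -m creep '[[0,0,0,0,0],[0,0,0,0,0],[0,0,0,0,0]]'
```

```text
clock: 3.52
position: [0.4659, 0.2418, 0.1552]
tool_rot: [3.139, -0.001, 1.676]
force: [-0.8, -0.2, -0.1]
grip_width: 0.034
finger_force: 0.0
clock: 4.15
position: [0.4644, 0.2413, 0.1064]
tool_rot: [-3.14, -0.0, 1.676]
force: [-7.7, -0.1, 3.0]
grip_width: 0.0106
finger_force: 30.9
clock: 4.53
position: [0.4644, 0.2413, 0.1064]
tool_rot: [-3.14, -0.0, 1.676]
force: [-6.4, -1.5, 2.9]
grip_width: 0.0107
finger_force: 30.9
```

Run:
```python
import numpy as np
ph=[.2467,.37,.49,.61,.73,.85,.97,1.09,1.21,1.33,1.45,1.57,1.69,1.81,1.90,1.957]
k=.1601/.06
for s in (0,5,10):
  print([[0,round(k*(np.cos(ph[s])-np.cos(p)),2),round(-k*(np.sin(p)-np.sin(ph[s])),2),0,0] for p in ph[s+1:s+6]])
```

```text
[[0, np.float64(0.1), np.float64(-0.31), 0, 0], [0, np.float64(0.23), np.float64(-0.6), 0, 0], [0, np.float64(0.4), np.float64(-0.88), 0, 0], [0, np.float64(0.6), np.float64(-1.13), 0, 0], [0, np.float64(0.83), np.float64(-1.35), 0, 0]]
[[0, np.float64(0.25), np.float64(-0.2), 0, 0], [0, np.float64(0.53), np.float64(-0.36), 0, 0], [0, np.float64(0.82), np.float64(-0.49), 0, 0], [0, np.float64(1.12), np.float64(-0.59), 0, 0], [0, np.float64(1.44), np.float64(-0.64), 0, 0]]
[[0, np.float64(0.32), np.float64(-0.02), 0, 0], [0, np.float64(0.64), np.float64(-0.0), 0, 0], [0, np.float64(0.95), np.float64(0.06), 0, 0], [0, np.float64(1.18), np.float64(0.12), 0, 0], [0, np.float64(1.33), np.float64(0.18), 0, 0]]
```

```bash
python3 -m creep '[[0,0.1,-0.31,0,0],[0,0.23,-0.6,0,0],[0,0.4,-0.88,0,0],[0,0.6,-1.13,0,0],[0,0.83,-1.35,0,0]]'
```

```text
clock: 5.15
position: [0.5091, 0.2463, 0.1878]
tool_rot: [-3.13, 0.0, 1.677]
force: [-46.8, -5.9, 39.7]
grip_width: 0.0107
finger_force: 34.0
```

```bash
python3 -m creep '[[0,-0.08,0,0,0],[0,-0.08,0,0,0]]';  python3 -m creep '[[0,0.1,-0.09,0,0],[0,0.23,-0.2,0,0],[0,0.23,-0.2,0,0]]'
```

```text
clock: 5.4
position: [0.5089, 0.2463, 0.1882]
tool_rot: [-3.141, -0.001, 1.676]
force: [-12.9, -0.3, 14.5]
grip_width: 0.0109
finger_force: 31.1
clock: 5.78
position: [0.5228, 0.2478, 0.2004]
tool_rot: [-3.141, -0.001, 1.676]
force: [-13.2, -0.8, 21.3]
grip_width: 0.0104
finger_force: 31.6
```

```bash
python3 -m creep '[[0,0.11,-0.11,0,0],[0,0.25,-0.21,0,0],[0,0.39,-0.28,0,0],[0,0.53,-0.35,0,0],[0,0.53,-0.35,0,0]]'; python3 -m creep '[[0,0.15,-0.06,0,0],[0,0.3,-0.11,0,0],[0,0.3,-0.11,0,0]]'
```

```text
clock: 6.4
position: [0.5562, 0.2515, 0.2214]
tool_rot: [3.14, -0.002, 1.676]
force: [-6.4, 3.4, 15.4]
grip_width: 0.0109
finger_force: 31.6
clock: 6.78
position: [0.5744, 0.2533, 0.2276]
tool_rot: [3.139, -0.001, 1.676]
force: [0.3, 4.1, 7.5]
grip_width: 0.0108
finger_force: 31.2
```

```bash
python3 -m creep '[[0,0.15,-0.04,0,0],[0,0.3,-0.07,0,0],[0,0.46,-0.09,0,0],[0,0.62,-0.1,0,0],[0,0.62,-0.1,0,0]]'; python3 -m creep '[[0,0.16,0,0,0],[0,0.32,0.01,0,0],[0,0.48,0.03,0,0],[0,0.64,0.05,0,0],[0,0.64,0.05,0,0]]'
```

```text
clock: 7.4
position: [0.6115, 0.2572, 0.2332]
tool_rot: [3.139, -0.001, 1.676]
force: [1.0, 5.7, 0.2]
grip_width: 0.0108
finger_force: 31.2
clock: 8.02
position: [0.6496, 0.2612, 0.2301]
tool_rot: [3.139, -0.001, 1.676]
force: [2.2, 6.8, 0.8]
grip_width: 0.0107
finger_force: 31.4
```

```bash
python3 -m creep '[[0,0.14,0.03,0,0],[0,0.28,0.07,0,0],[0,0.42,0.11,0,0],[0,0.5,0.14,0,0],[0,0.5,0.14,0,0]]'
```

```text
clock: 8.65
position: [0.6791, 0.2643, 0.2215]
tool_rot: [3.14, -0.001, 1.676]
force: [1.2, 5.4, -0.9]
grip_width: 0.0107
finger_force: 31.2
```

```bash
python3 -m creep '[[0,0,0,0,0.4],[0,0,0,0,0.4],[0,0,-0.6,0,0.4],[0,0,-1.2,0,0.4],[0,0,-1.2,0,0.4]]'
python3 - <<'E'
from h import *
print(np.round(status.observe()["qpos"],2))
b=grab_frame("side");a=grab_frame("scene");cv2.imwrite("pics/f.png",np.hstack([cv2.resize(b[90:240,210:380],None,fx=2.3,fy=2.3),cv2.resize(a[250:400,380:550],None,fx=2.3,fy=2.3)]))
x=[0.5503,0.2509,0.1038,1.92,0.0692];t=1.92
go(.4722,-.2167,.28,1.256)
E
```

```text
clock: 9.28
position: [0.6794, 0.2634, 0.296]
tool_rot: [3.137, -0.001, 1.675]
force: [0.4, -0.1, -0.2]
grip_width: 0.0342
finger_force: 0.0
[-0.6   0.67  0.28  1.23 -0.18  1.26 -0.22]
row [-7.6  -4.25  0.21  3.  ]
```

View pics/f.png

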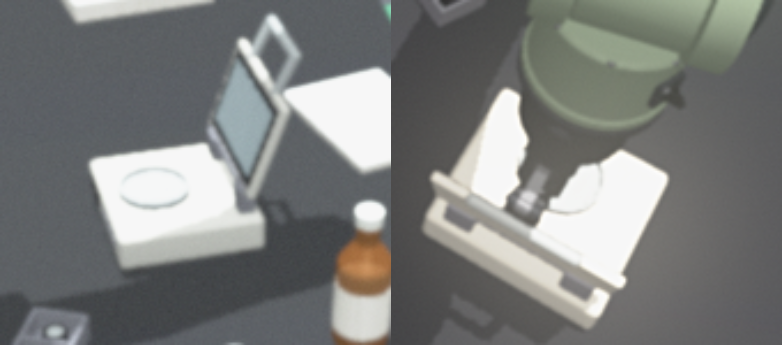

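Lid stands open past upright: handle bar in the side view at about (328,98)–(338,114), pan ellipse centred near (277,171). On to the stand.

```bash
python3 -m creep '[[-7.6,-4.25,0.2,3,0],[-7.6,-4.25,0.2,3,0],[-7.6,-4.25,0.2,3,0],[-7.6,-4.25,0.2,3,0],[-7.6,-4.25,0.2,3,0]]'
python3 - <<'E'
from h import *
go(.4722,-.2167,.28,1.256)
x=[0.5503,0.2509,0.1038,0.0692]
for t in (1.75,1.85,1.92,2.0,2.09):
  P=lambda y:Z((x[3]-.16*np.cos(t)+.006*np.sin(t),y,.077+.16*np.sin(t)+.006*np.cos(t)),*x[:3])
  print(t,proj("side",P(.045)).round(1),proj("side",P(-.045)).round(1))
print(proj("side",Z((-.025,0,.06),*x[:3])))
E
```

```text
clock: 10.0
position: [0.5536, -0.0253, 0.2847]
tool_rot: [-3.141, 0.001, 1.257]
force: [1.9, -0.6, 0.3]
grip_width: -0.0001
finger_force: 0.0
row [-3.45 -0.3   0.08  0.01]
1.75 [[317.6  97.5]] [[327.4 112.9]]
1.85 [[323.3  98.3]] [[333.3 113.8]]
1.92 [[327.1  99.3]] [[337.3 114.7]]
2.0 [[331.3 100.7]] [[341.6 116.1]]
2.09 [[335.8 102.6]] [[346.3 118. ]]
[[275.29156076 169.82670269]]
```

```bash
python3 -m creep '[[-3.45,-0.3,0.1,0,0],[-3.45,-0.3,0.1,0,0],[-3.45,-0.3,0.1,0,0],[-3.45,-0.3,0.1,0,0],[-3.45,-0.3,0.1,0,0]]'
python3 - <<'E'
from h import *
s=status.observe();print(s["position"],s["tool_rot"])
M=wpose();w=grab_frame("wrist");np.save("Mg.npy",M)
p=(.5435,-.2399,-.3144)
for P in [(0,0,.203),(-.03,.04,.15),(-.09,.04,.15),(-.09,-.029,.15),(-.03,-.029,.15),(-.075,0,.15)]:
  u=wproj(M,Z(P,*p))[0];print(u.round(1));cv2.circle(w,tuple(int(v) for v in u),2,(0,0,255),-1)
cv2.imwrite("pics/g.png",w)
E
```

```text
clock: 10.62
position: [0.4728, -0.2162, 0.2789]
tool_rot: [-3.14, 0.001, 1.254]
force: [-0.1, 0.2, -0.8]
grip_width: 0.0002
finger_force: 0.0
[ 0.47281436 -0.21620169  0.27888778] [-3.14043262e+00  5.19399675e-04  1.25359587e+00]
[442.5 255.9]
[378.5 173.7]
[289.2 174. ]
[291.2 270. ]
[374.2 269.7]
[311.8 231.3]
```

View pics/g.png

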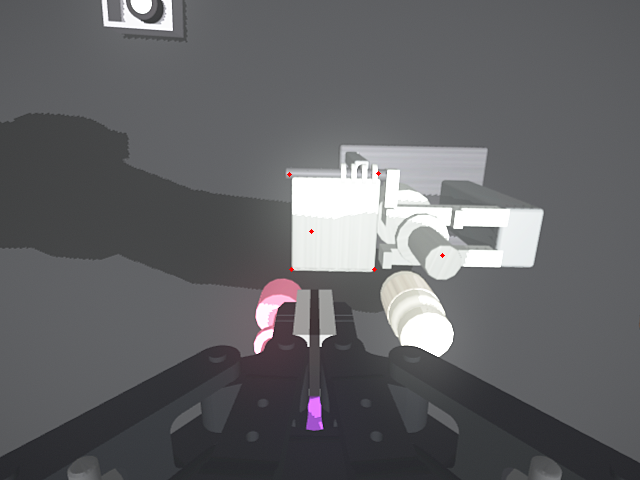

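Run:
```python
from h import *
M=np.load("Mg.npy")
q=[((-.09,-.029,.15),(292,270)),((-.03,-.029,.15),(376,271)),((-.09,.04,.15),(292,178)),((-.03,.04,.15),(379,178)),((0,0,.203),(443.5,262)),((.085,-.021,.15),(534,267)),((.085,.021,.15),(542,209))]
def pr(o,u): return ray(M,u,o[2])
for o,u in q: print(o,pr(o,u).round(4))
g=lambda p:np.concatenate([wproj(M,Z(o,*p))[0]-u for o,u in q])
r=least_squares(g,[.5435,-.24,-.31],loss="soft_l1");print(r.x.round(4),g(r.x).reshape(-1,2).round(1).tolist())
p=r.x;print("pad",Z((-.075,0,.15),*p),"seat",p[:2])
go(*Z((-.075,0,.165),*p)[0],p[2]+np.pi/2)
```

```text
(-0.09, -0.029, 0.15) [ 0.4495 -0.2399  0.15  ]
(-0.03, -0.029, 0.15) [ 0.507  -0.2595  0.15  ]
(-0.09, 0.04, 0.15) [ 0.4712 -0.1772  0.15  ]
(-0.03, 0.04, 0.15) [ 0.5269 -0.1955  0.15  ]
(0, 0, 0.203) [ 0.5432 -0.2437  0.203 ]
(0.085, -0.021, 0.15) [ 0.616  -0.2921  0.15  ]
(0.085, 0.021, 0.15) [ 0.628  -0.2511  0.15  ]
[ 0.543  -0.2436 -0.3378] [[-0.7, 1.9], [-1.9, 2.5], [-0.3, -1.7], [1.7, 0.1], [-0.4, -0.2], [0.3, -0.8], [3.3, 0.1]]
pad [[ 0.47228738 -0.21870194  0.15      ]] seat [ 0.54304998 -0.24355461]
row [-0.07 -0.    1.9   0.16]
```

```bash
python3 -m creep '[[-0.07,0,0.6,0.15,0],[-0.07,0,1.2,0.15,0],[-0.07,0,1.7,0.15,0],[-0.07,0,1.9,0.15,0],[-0.07,0,1.9,0.15,0]]'; python3 -m creep '[[0,0,0.17,0,0],[0,0,0.34,0,0],[0,0,0.5,0,0],[0,0,0.64,0,0],[0,0,0.78,0,0]]';  python3 -m creep '[[0,0,0,0,0],[0,0,0,0,0]]'
python3 - <<'E'
from h import *
b=grab_frame("side");cv2.imwrite("pics/h.png",cv2.resize(b[210:350,230:380],None,fx=4,fy=4))
E
```

```text
clock: 11.3
position: [0.4728, -0.2183, 0.1652]
tool_rot: [-3.141, 0.0, 1.236]
force: [0.1, -0.3, -0.3]
grip_width: 0.0001
finger_force: 0.0
clock: 11.92
position: [0.4725, -0.2189, 0.118]
tool_rot: [-3.141, 0.0, 1.236]
force: [-0.2, -0.2, -0.4]
grip_width: 0.0002
finger_force: 0.0
clock: 12.18
position: [0.4727, -0.219, 0.1188]
tool_rot: [3.142, 0.0, 1.235]
force: [0.5, -0.3, -0.4]
grip_width: 0.0002
finger_force: 0.0
```

View pics/h.png

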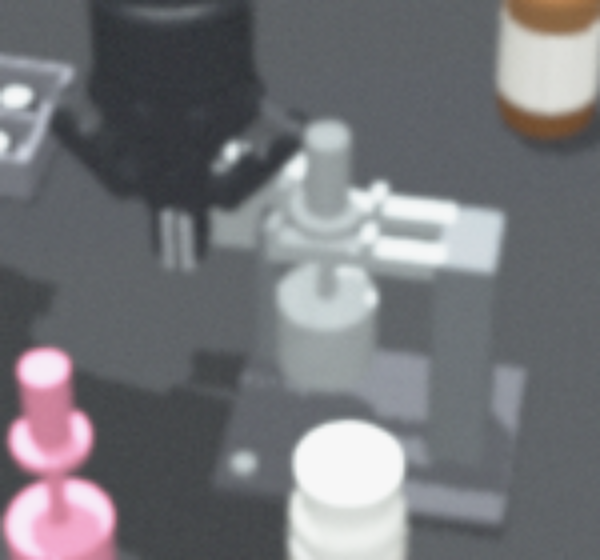

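Keeper no longer level: its plate hangs behind the fingers, at about crop (235,215), and the tool force is back to zero. The weight still hangs at its seat. I'll raise the hand and check with the wrist camera above the weight.

```bash
python3 -m creep '[[0,0,-0.9,0,0.5],[0,0,-1.8,0,0.5],[0,0,-2.6,0,0.5],[0,0,-2.6,0,0.5],[0,0,-2.6,0,0.5]]'
python3 - <<'E'
from h import *
M=wpose();w=grab_frame("wrist");cv2.imwrite("pics/i.png",w);np.save("Mi.npy",M)
for n in("keeper","weight_center"):
  for d in search_frame("wrist",n)[:3]: print(n,d["p"],(np.array(d["extent"])*[640,480,640,480]).round())
p=(.543,-.2436,-.3378);print(wproj(M,Z([(0,0,.203),(-.03,.04,.15),(-.09,.04,.15),(-.09,-.029,.15)],*p)).round(1).tolist())
go(.5432,-.2437,.28,1.235)
E
```

```text
clock: 12.85
position: [0.4725, -0.2186, 0.2745]
tool_rot: [-3.142, -0.0, 1.236]
force: [0.7, 0.2, -0.5]
grip_width: 0.0426
finger_force: 0.0
keeper 0.98 [291. 139. 373. 167.]
weight_center 0.78 [365. 181. 463. 276.]
weight_center 0.63 [256. 281. 303. 388.]
[[445.2, 258.6], [380.0, 174.5], [289.3, 174.3], [290.8, 271.7]]
row [-0.    1.25 -0.1   0.  ]
```

View pics/i.png

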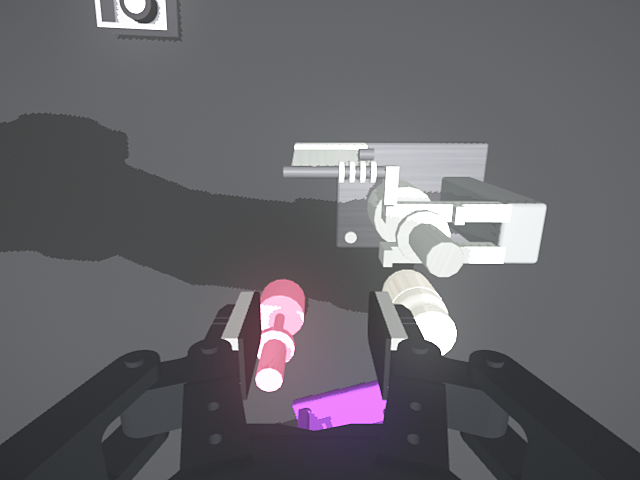

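Keeper hangs fully open (wrist rows 139–167) and the weight is still seated, post top at (445,260). Moving above the post.

```bash
python3 -m creep '[[0,0.9,-0.1,0,0.55],[0,1.25,-0.1,0,0.55],[0,1.25,-0.1,0,0.55],[0,1.25,-0.1,0,0.55]]' 60
python3 - <<'E'
from h import *
M=np.load("Mi.npy");print("pink",ray(M,(269,380),.148),"wt",ray(M,(445,260),.203),ray(M,(428,228),.158))
go(.5428,-.2441,.174,1.235)
M=wpose();w=grab_frame("wrist");np.save("Mj.npy",M);cv2.imwrite("pics/j.png",w)
for d in search_frame("wrist","weight_center")[:3]: print(d["p"],(np.array(d["extent"])*[640,480,640,480]).round())
print(wproj(M,[(.5430,-.2440,.203),(.543,-.244,.158)]).round(1))
E
```

```text
clock: 13.5
position: [0.5427, -0.2436, 0.28]
tool_rot: [-3.14, 0.0, 1.235]
force: [0.0, -0.1, -0.1]
grip_width: 0.0469
finger_force: 0.0
pink [ 0.40068292 -0.32149577  0.148     ] wt [ 0.54270037 -0.2443904   0.203     ] [ 0.54720268 -0.23912441  0.158     ]
row [-0.01  0.01  1.77  0.  ]
0.59 [171. 276. 241. 356.]
0.58 [284. 180. 341. 273.]
[[312.9 255.1]
 [313.1 233.5]]
```

```bash
python3 -m creep '[[0,0,0.7,0,0.55],[0,0,1.3,0,0.55],[0,0,1.75,0,0.55],[0,0,1.75,0,0.55],[0,0,1.75,0,0]]' 60; python3 -m creep '[[0,0,0,0,0],[0,0,0,0,0],[0,0,0,0,0]]'
```

```text
clock: 14.22
position: [0.5438, -0.2438, 0.1769]
tool_rot: [3.14, 0.0, 1.235]
force: [0.4, 0.1, -0.8]
grip_width: 0.0301
finger_force: 0.0
clock: 14.6
position: [0.5436, -0.2437, 0.1772]
tool_rot: [3.14, -0.0, 1.236]
force: [-3.9, 1.8, 6.6]
grip_width: 0.0206
finger_force: 58.3
```

```bash
python3 -m creep '[[0,0,-0.13,0,0],[0,0,-0.26,0,0],[0,0,-0.38,0,0],[0,0,-0.38,0,0]]'; python3 -m creep '[[0,-0.3,0,0,0],[0,-0.6,0,0,0],[0,-0.95,0,0,0],[0,-1.3,0,0,0],[0,-1.3,0,0,0]]'
```

```text
clock: 15.1
position: [0.5438, -0.2436, 0.1992]
tool_rot: [3.141, -0.0, 1.236]
force: [0.6, -0.4, -5.8]
grip_width: 0.0204
finger_force: 59.2
clock: 15.72
position: [0.4688, -0.2175, 0.1985]
tool_rot: [-3.141, -0.0, 1.235]
force: [0.7, -0.6, -6.2]
grip_width: 0.0206
finger_force: 59.8
```

```bash
python3 -m creep '[[0,0,-0.6,0,0],[0,0,-1.2,0,0],[0,0,-1.8,0,0],[0,0,-2,0,0],[0,0,-2,0,0]]'; python3 -c "
from h import *
go(.445,.24,.31,1.675)"
```

```text
clock: 16.35
position: [0.47, -0.2178, 0.3181]
tool_rot: [3.141, -0.0, 1.236]
force: [0.2, -0.1, -7.7]
grip_width: 0.0205
finger_force: 61.2
row [ 7.07 -2.9   0.14 -3.15]
```

Moving in gentle steps, about 36 mm per row.

```bash
python3 -m creep '[[0.5,-0.2,0.1,-0.25,0],[1.1,-0.45,0.1,-0.5,0],[1.7,-0.7,0.1,-0.8,0],[2.3,-0.95,0.1,-1.1,0],[2.9,-1.2,0.1,-1.35,0]]'; python3 -c "
from h import *
go(.445,.24,.31,1.675)"
```

```text
clock: 16.98
position: [0.4584, -0.0285, 0.3109]
tool_rot: [-3.14, 0.001, 1.425]
force: [1.1, 0.4, -6.5]
grip_width: 0.0205
finger_force: 61.0
row [ 4.4  -0.87  0.02 -1.79]
```

```bash
python3 -m creep '[[0.7,-0.15,0,-0.4,0],[1.5,-0.3,0,-0.8,0],[2.3,-0.45,0,-1.2,0],[3.1,-0.6,0,-1.5,0],[3.8,-0.75,0,-1.8,0]]'; python3 -m creep '[[0.4,-0.1,0,0,0],[0.5,-0.1,0,0,0],[0.5,-0.1,0,0,0]]'
python3 - <<'E'
from h import *
print(status.observe()["position"],status.observe()["tool_rot"],status.observe()["force"])
M=wpose();w=grab_frame("wrist");np.save("Mk.npy",M)
for n in("pan","tester","lid"):
  for d in search_frame("wrist",n)[:2]: print(n,d["p"],(np.array(d["extent"])*[640,480,640,480]).round())
x=[0.5503,0.2509,0.1038]
th=np.linspace(0,6.28,40)
for u in wproj(M,Z(np.c_[-.025+.038*np.cos(th),.038*np.sin(th),.06+0*th],*x)): cv2.circle(w,tuple(int(v) for v in u),1,(0,0,255),-1)
print(wproj(M,Z([(-.025,0,.06),(.085,.09,.05),(-.085,.09,.05),(-.085,-.09,.05)],*x)).round(1).tolist())
cv2.imwrite("pics/k.png",w)
E
```

```text
clock: 17.6
position: [0.4471, 0.204, 0.3107]
tool_rot: [-3.139, 0.001, 1.678]
force: [0.9, -0.9, -7.8]
grip_width: 0.0206
finger_force: 61.1
clock: 17.98
position: [0.4386, 0.2312, 0.3113]
tool_rot: [-3.14, 0.001, 1.676]
force: [0.1, -0.7, -6.3]
grip_width: 0.0205
finger_force: 61.1
[0.43859582 0.23115492 0.31132556] [-3.14010384e+00  1.01236246e-03  1.67561781e+00] [ 0.06770141 -0.73538053 -6.25651354]
pan 0.95 [342.  83. 640. 331.]
pan 0.73 [270. 200. 356. 390.]
tester 0.77 [346.  81. 640. 332.]
lid 0.69 [491.  89. 640. 334.]
[[401.6, 189.0], [521.0, 93.4], [342.6, 93.2], [339.0, 269.8]]
```

View pics/k.png

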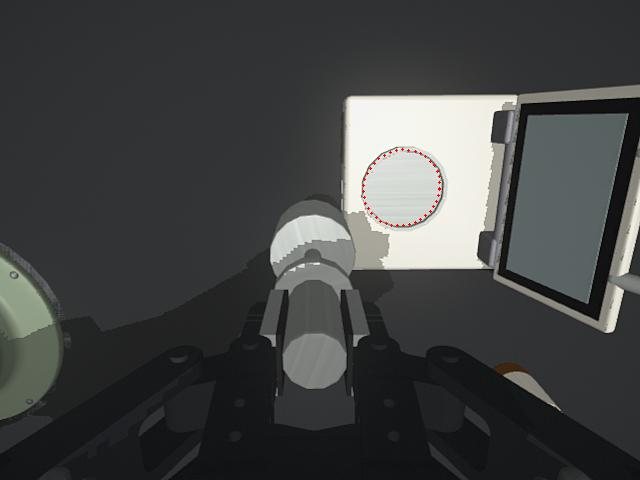

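The overlay on the pan rim matches the picture: rim about (362–446, 146–230), so the centre is within about 2 px. The weight hangs straight in the jaws at (312,250), and the lid is clear behind.

```bash
python3 -c "
from h import *
go(.5268,.2484,.31,1.675)"
```

```text
row [ 0.14  1.49  0.04 -0.01]
```

```bash
python3 -m creep '[[0.04,0.4,0,0,0],[0.08,0.8,0,0,0],[0.12,1.2,0,0,0],[0.14,1.49,0,0,0],[0.14,1.49,0,0,0]]';python3 -m creep '[[0,0,0.4,0,0],[0,0,0.9,0,0],[0,0,1.4,0,0],[0,0,1.7,0,0],[0,0,1.7,0,0]]'; python3 -c "
from h import *
go(.5268,.2484,.178,1.675)"
```

```text
clock: 18.8
position: [0.5277, 0.2485, 0.3119]
tool_rot: [-3.141, 0.001, 1.674]
force: [-0.6, -0.2, -7.0]
grip_width: 0.0207
finger_force: 61.0
clock: 19.42
position: [0.5259, 0.2485, 0.2096]
tool_rot: [-3.14, 0.001, 1.675]
force: [0.6, -0.2, -6.1]
grip_width: 0.0207
finger_force: 60.9
row [-0.    0.01  0.53  0.  ]
```

```bash
python3 -m creep '[[0,0.01,0.15,0,0],[0,0.01,0.3,0,0],[0,0.01,0.4,0,0],[0,0.01,0.45,0,0],[0,0.01,0.45,0,0]]'; python3 -m creep '[[0,0,0.03,0,0],[0,0,0.06,0,0],[0,0,0.06,0,0]]'
```

```text
clock: 20.05
position: [0.5274, 0.2492, 0.1833]
tool_rot: [-3.141, 0.0, 1.675]
force: [-0.6, 0.3, -6.9]
grip_width: 0.0204
finger_force: 61.2
clock: 20.42
position: [0.5273, 0.2492, 0.1797]
tool_rot: [-3.141, 0.0, 1.675]
force: [0.3, -0.1, -6.3]
grip_width: 0.0207
finger_force: 61.2
```

```bash
python3 -m creep '[[0,0,0.02,0,0],[0,0,0.04,0,0],[0,0,0.04,0,0]]'; python3 -m creep '[[0,0,0.015,0,0],[0,0,0.03,0,0],[0,0,0.03,0,0]]'
```

```text
clock: 20.8
position: [0.5274, 0.2492, 0.1774]
tool_rot: [-3.141, 0.0, 1.675]
force: [0.0, -0.4, -5.8]
grip_width: 0.0203
finger_force: 61.2
clock: 21.18
position: [0.5276, 0.2494, 0.1764]
tool_rot: [3.141, -0.001, 1.675]
force: [-2.3, -0.5, 5.8]
grip_width: 0.0207
finger_force: 62.6
```

Contact felt at the expected height (z 0.176). Easing off and releasing.

```bash
python3 -m creep '[[0,0,-0.01,0,0],[0,0,-0.01,0,0.32],[0,0,-0.01,0,0.45],[0,0,-0.01,0,0.5],[0,0,-0.01,0,0.5]]'; python3 -m creep '[[0,0,-0.2,0,0.5],[0,0,-0.6,0,0.5],[0,0,-1.2,0,0.5],[0,0,-1.8,0,0.5],[0,0,-2.2,0,0.5]]'; python3 -m creep '[[0,-1,0,0,0.5],[0,-2,0,0,0.5],[0,-2,0,0,0.5],[0,-2,0,0,0.5]]'
python3 - <<'E'
from h import *
w=grab_frame("wrist");b=grab_frame("side");a=grab_frame("scene")
M=wpose();x=[0.5503,0.2509,0.1038]
for c in("scene","side","wrist"):
  for d in search_frame(c,"weight_center")[:3]: print(c,d["p"],(np.array(d["extent"])*[640,480,640,480]).round())
P=Z([(-.025,0,.202),(-.025,0,.054)],*x);print(proj("side",P).round(),proj("scene",P).round(),wproj(M,P).round())
cv2.imwrite("pics/l.png",np.hstack([cv2.resize(b[90:240,230:360],(390,450)),cv2.resize(w[60:360,250:510],(390,450))]))
E
```

```text
clock: 21.8
position: [0.5274, 0.2492, 0.1763]
tool_rot: [3.142, -0.0, 1.675]
force: [-0.5, 0.3, 0.0]
grip_width: 0.0429
finger_force: 0.0
clock: 22.42
position: [0.5277, 0.2492, 0.3109]
tool_rot: [3.14, -0.001, 1.675]
force: [0.3, -0.4, 0.4]
grip_width: 0.0433
finger_force: 0.0
clock: 22.92
position: [0.4086, 0.2369, 0.3092]
tool_rot: [3.14, -0.001, 1.676]
force: [-0.8, 0.2, -0.2]
grip_width: 0.0425
finger_force: 0.0
scene 0.63 [289. 143. 308. 187.]
scene 0.59 [443. 291. 474. 333.]
side 0.87 [266. 124. 286. 176.]
side 0.63 [234. 296. 258. 361.]
side 0.39 [211. 222. 250. 258.]
wrist 0.89 [407. 174. 510. 254.]
[[273. 122.]
 [275. 172.]] [[469. 293.]
 [454. 325.]] [[493. 240.]
 [429. 197.]]
```

View pics/l.png

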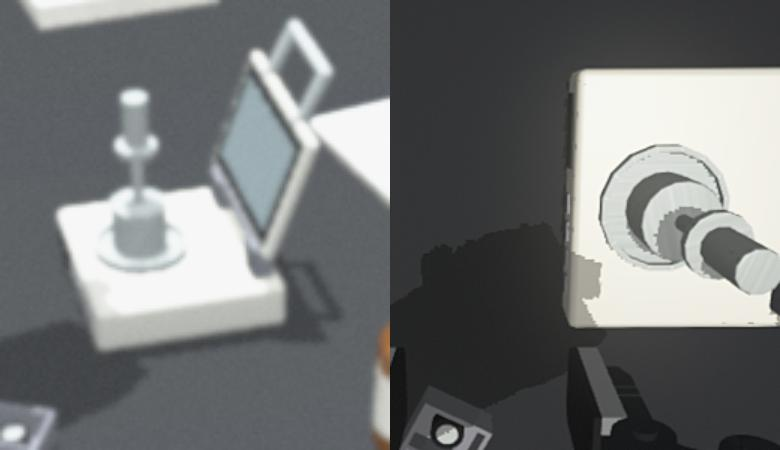

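The weight stands upright inside the pan's rim, released (side view, crop (138,230)). The lid is leaned back and the arm is clear, so I'm handing in.

```bash
python3 -c "
from workcell import bot
print(bot.job_done())"
```

```text
the job is handed in; nothing more can be done
None
```

I handed the job in at about 23 s; no verdict came back. The lid is at about 110 degrees, the keeper was snapped open before the weight came off, and the check weight stands released and upright inside the pan's rim; the arm was not sent near the bottle, jar or tray, though I did not re-measure them.

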